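# Fold in the tote's bail and stack the rosette caddy

## Robot

A 6-joint arm with a two-finger parallel gripper is mounted at the origin on the work surface. World frame = base frame: x ahead of the robot, y to its left, z up, the work surface at z = 0. Lengths are in mm, angles in rad, forces in N, time in s.
With the tool pointing down it reaches from about 275 to 750 mm from the base axis. Payload 10.2 kg.
Tool frame: the origin (TCP) lies on the front face of the gripper's body, between the roots of the fingers; the fingertips stand 73 mm ahead of it and the grasp point (between the pads) lies ctrl.grip_depth ahead of it (ctrl.grip_depth is the distance from the TCP to the grasp point, in mm); z points along the fingers, y is the direction in which the jaws open and shut (so a half turn about z gives the same grasp; the last joint's range is limited). The gripper opens to 85 mm and grips with 20 to 120 N. Pads are 22 mm wide; open, the fingers measure 114 mm over their backs; the gripper's body (76 mm by 85 mm) begins 54 mm behind the grasp point. The pads swing forward as they close: fully open they stand 13 mm farther back than shut.
Start: joints at [-1.472, 0.313, 1.498, -0, 1.331, -0.223], TCP at [166.031, -498.061, 303.894] pointing down, gripper open.
Joint ranges: [-2.94, 2.94], [-0.97, 2.17], [0.19, 2.56], [-1.23, 4.37], [0.02, 3.11], [-2.88, 2.88]. Speed limits (rad/s): [2.39, 2.39, 3.01, 3.14, 3.14, 3.14].

## Interface

Orientations are given as a unit quaternion [w, x, y, z].
In Python, from rig import readout, capture, ctrl, nets gives the robot as it stands. The module is installed in compiled form; this text tells all that it offers.
- The arm moves only by the tool apply_moves, never from a script. Its argument "targets" is a list of rows, each a list of 4 numbers: the shift along the tool's x, y, z in cm, then the turn about the tool's z in degrees. A call has 1 to 8 rows; each row shifts and turns the commanded pose from where the row before left it, along the tool's axes as they then stand; what a row does not reach is not made up. A row lasts 1/10 s, in which the tool goes at most 50 mm and 8.59 degrees, less where a joint would pass 70% of its speed; a pose out of reach is approached as far as the arm can. A call with a gripper value outside its range is refused whole. "grip" is the finger opening in cm, from 0 to 8.54, set as the call begins (left out, the last holds). The fingers move at their own pace and stop on an object; "force" is the grip in N (left out, the last holds). Time passes only in rows, so rows that do not move let the fingers close. It gives the time, the measured TCP pose, the force and the opening at its end, in the units of the state.
- readout.sense(): the state, without advancing time (a new reading comes with each control period).
- capture(name): name is "scene" or "top" or "wrist"; returns a dict with "img" (480x640x3 uint8, red, green, blue), "fov_y" (degrees; the focal length in pixels is half the picture's height over the tangent of half this angle, whatever the lens; pixels are square), "cx", "cy" (the principal point, pixels), "eye" and "rotation" of the camera in the world. Camera axes: x right, y down, z forward; pixel columns grow to the right and rows downward; lengths in mm; the calibration is good to about 2 mm. A picture is of the moment at which its call begins. There is no depth.
- ctrl.finish_job(): hands the job in, once; it reports no verdict.
Trained networks look in the newest picture that a camera, given by its name, has taken for a name from the list of things; names that differ only in an ending like _2 or _b are one class to them, and where a whole thing is asked for, a point or a joint stands for the part that bears it (a point fixed in the world has none). Each returns a list of dicts, best first, with "score" (0 to 1); they miss things now and then, are a little off and sometimes report something else, mostly with a low value. They report only what shows in the picture. A call takes as long as a camera call. They do not tell look-alikes from the thing itself.
- nets.boxes_of(camera, target): "location" ([column, row] as shares, 0 to 1, of the picture: columns of its width, rows of its height, amid what is visible of it).
The state is a dict: "time_s": time; "joints": joint angles; "dq": joint speeds; "tau": joint torques, N m; "eef_pos": TCP position; "ee_rot": TCP orientation; "force": force on the tool from outside, world axes, zero at the start; "wrist_torque": the same for the moment, N m; "grip_width": opening from 0.0 (shut) to 1.0 (fully open).
Only numpy, scipy, OpenCV 4.12 (cv2) and the standard library are available. Lean on these libraries where they do the work, as an engineer would, in place of code of your own. Each camera call takes 0.05 s, during which the arm holds its last target.

## Task

In the restoration workshop, fold the raised wire bail of the blue tote in, so that it lies flat across the top like the other bail. Then carry the plywood caddy of carved rosettes by its handle, lower it on to the two bails, centred over the tote and in line with its long sides (either way round), and let go. Leave the grey caddy of wax tins where it stands.

Things in the scene. Friction and masses are not known exactly. Their poses are not given: they have to be found in the camera images.
- front_bail (a joint): Tote's raised bail at its robot end: U of 10 mm steel rod. Hinge angle q: 0 = folded flat on the rim (stop), pi/2 upright, starts 1.8 to 2.4 leaning out towards the robot. In the tote_top frame its crossbar (y -86 to 86 mm) is at x = -105 + 60 cos q, z = -5 + 60 sin q mm. Stiff: stays where left; needs 1 to 2 N at the bar, pushed down all the way.
- tote_top (a point): Heavy, unmoving blue open tote, 240 (x) x 180 (y) mm, rim 90 mm high. Point over its centre, 100 mm above the table, level with the upper side of the folded bails. x along its length away from the robot, z up. The rear bail is folded already; folded crossbars lie across at x = -45 and 45 mm. Contents reach 45 mm above the table.
- rosette_caddy_grip (a point): Centre of the handle of the plywood caddy holding four dark carved round rosettes (the one to stack). Caddy 160 (x) x 120 (y) mm, walls 40 mm, 115 mm high in all, 0.4 to 0.65 kg. Pale wood handle bar along x, 148 long, 20 wide in y, 22 mm high; this point is 104 mm above the flat underside. Rosettes are fixed, 35 mm high; space beside the bar is free.
- wax_caddy: Bystander, to be left alone: grey plastic caddy of the same shape and size with a black handle, holding four tins with yellow and green lids. Origin: centre of its underside; x along its handle.
Things that resemble listed ones, but are neither listed nor needed, are in the scene too. What is shaped like the part that bears rosette_caddy_grip but pink is not meant.

How it is judged (in metres and radians):
On the way, in this order (a step that is already met when the one before it is completed fails the run):
1. the raised bail is folded in (hinge angle under 0.17 rad) while the rosette caddy is not over the tote (value of joint front_bail below 0.17 rad and horizontal distance between rosette_caddy_grip and tote_top above 0.1 m), for 0.2 s.
2. the rosette caddy, still held in the gripper, is lowered over the tote's centre (within 30 mm sideways) to less than 20 mm above the bails (horizontal distance between rosette_caddy_grip and tote_top below 0.03 m and z of rosette_caddy_grip in the frame of tote_top between 0.094 and 0.124 m and contact force between the fingers and rosette_caddy above 0.5 N), for 0.05 s.
At the end, for the whole second after the job is handed in: Front bail folded in (under 0.17 rad); rosette caddy released, at rest on both bails: handle centre within 25 mm of the tote centre from above and 94-114 mm above the bails, lengths within 0.21 rad, level within 0.12 rad; wax caddy within 30 mm of its start (horizontal distance between rosette_caddy_grip and tote_top below 0.025 m and z of rosette_caddy_grip in the frame of tote_top between 0.094 and 0.114 m and angle between the x axis of rosette_caddy_grip and the x axis of tote_top, either way round below 0.21 rad and angle between rosette_caddy_grip's own z axis and vertical below 0.12 rad and value of joint front_bail below 0.17 rad and linear speed of rosette_caddy below 0.02 m/s and distance of wax_caddy from where it was at the start of the episode below 0.03 m); the robot touches nothing.
It fails at once if the grey wax caddy is pushed more than 30 mm or lifted away (distance of wax_caddy from where it was at the start of the episode above 0.03 m).
It also fails if it takes over 56 s, if anything falls off the work surface, if the arm or the gripper's body presses on something with over 40 N, if the wrist force passes 120 N, or if a joint passes its speed limit or range.

## Working session

There is one attempt and no reset: what is moved stays moved. The work goes in short steps, Python scripts to look and compute and a tool call to move; the robot and the scene stay as the last step left them, time stands still between calls to the robot, and variables do not carry over. Pictures are saved under pics/ and viewed, and the job is handed in when it is done.

Besides the shell and the picture viewer there is one more tool, called after "Request:" in YAML: its name, and indented under it one key for each argument. apply_moves: Moves the arm, as the interface text tells. Its arguments: {"type":"object","properties":{"targets":{"type":"array"},"grip":{"type":"number"},"force":{"type":"number"}},"required":["targets"]}

```bash
mkdir -p pics; ls; cat > h.py <<'E'
import numpy as np, cv2
from rig import readout, capture, ctrl, nets
def snap(cam,fn):
    c=capture(cam); cv2.imwrite('pics/'+fn+'.png',c['img'][:,:,::-1]); np.savez('pics/'+fn+'.npz',**{k:np.array(v) for k,v in c.items()}); return c
def ray(c,u,v):
    f=240/np.tan(np.radians(float(c['fov_y']))/2)
    d=np.array([(u-float(c['cx']))/f,(v-float(c['cy']))/f,1.]); R=np.array(c['rotation']).reshape(3,3)
    return np.array(c['eye'],float),R@d
def at_z(c,u,v,z):
    e,d=ray(c,u,v); return e+d*(z-e[2])/d[2]
def proj(c,p):
    f=240/np.tan(np.radians(float(c['fov_y']))/2); R=np.array(c['rotation']).reshape(3,3)
    q=R.T@(np.array(p)-np.array(c['eye'])); return np.array([f*q[0]/q[2]+float(c['cx']),f*q[1]/q[2]+float(c['cy'])])
def load(fn): return dict(np.load('pics/'+fn+'.npz'))
E
python3 - <<'E'
from h import *
np.set_printoptions(precision=3,suppress=True)
for n in ['scene','top']:
    c=snap(n,n+'0'); print(n,c['fov_y'],c['cx'],c['cy'],c['eye'],c['rotation'])
    for t in ['front_bail','rosette_caddy_grip','wax_caddy']:
        print(t,[(round(d['score'],2),round(d['location'][0]*640),round(d['location'][1]*480)) for d in nets.boxes_of(n,t)])
print(readout.sense(), ctrl.grip_depth)
E
```

```text
pics
scene 56.93802495286653 316.17860622391754 244.2289443466564 [897.768 212.311 977.892] [-0.134  0.492  0.829 -0.231]
front_bail [(0.83, 322, 246)]
rosette_caddy_grip [(0.61, 203, 260), (0.57, 234, 158)]
wax_caddy [(0.91, 431, 366)]
top 49.18714930123411 316.47035123336343 237.8124527143473 [ 327.51   -56.484 1335.462] [-0.036  0.715 -0.697  0.037]
front_bail [(0.96, 305, 235)]
rosette_caddy_grip [(0.72, 453, 317)]
wax_caddy [(0.85, 182, 199)]
{'time_s': 0.4, 'joints': array([-1.472,  0.313,  1.498, -0.   ,  1.331, -0.223]), 'dq': array([ 0.001,  0.   , -0.   , -0.   , -0.001, -0.001]), 'tau': array([ -0.001, -41.182, -25.967,  -0.   ,   0.001,  -0.   ]), 'eef_pos': array([ 166.038, -498.041,  303.811]), 'ee_rot': array([-0.   ,  0.987,  0.16 ,  0.   ]), 'force': array([ 0.013,  0.163, -0.557]), 'wrist_torque': array([ 0.047, -0.002, -0.024]), 'grip_width': 1.0014484385162528} 53.900000000000006
```

```bash
python3 - <<'E'
s=open('h.py').read()
s=s.replace("np.array(c['rotation']).reshape(3,3)","Rm(c)").replace("def ray","""from scipy.spatial.transform import Rotation as Ro
def Rm(c):
    q=np.array(c['rotation'],float); return Ro.from_quat([q[1],q[2],q[3],q[0]]).as_matrix()
def ray""",1)
open('h.py','w').write(s)
E
```

```text
(no output)
```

View pics/top0.png

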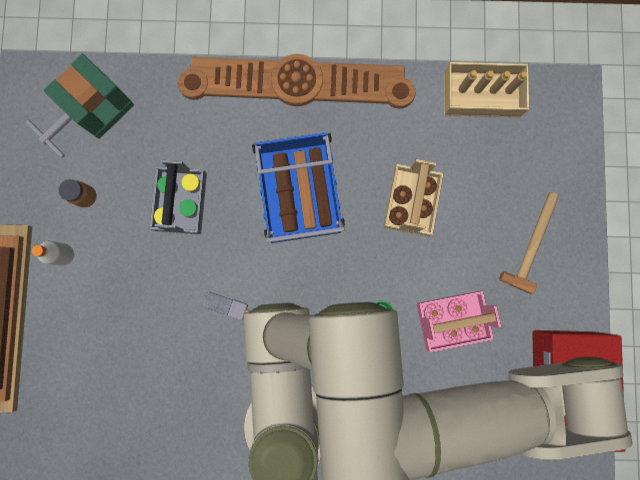

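View pics/scene0.png

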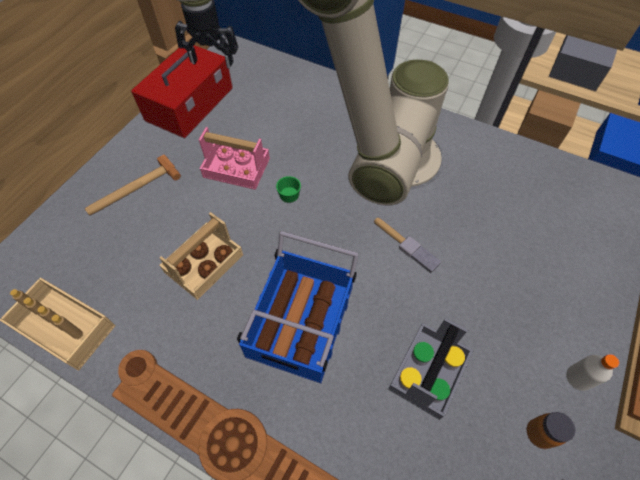

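The scene image shows the tote at about (300,310) and the raised bail at (317,245). Candidates for the rosette caddy:
- **Pale plywood caddy, dark rosettes:** top (414,198), scene (203,260). This matches the description.
- **Pink caddy:** top (458,322), scene (234,158). This is the excluded look-alike.
- **Chisel tray:** top (487,89), scene (57,322).
- **Grey wax caddy:** top (180,199), scene (431,366). This is the bystander.

I choose the pale plywood caddy and will check it in close crops.

```bash
python3 - <<'E'
from h import *
a=cv2.imread('pics/top0.png'); 
cv2.imwrite('pics/cropA.png',cv2.resize(a[120:250,240:450],None,fx=3.8,fy=3.8,interpolation=cv2.INTER_CUBIC))
b=cv2.imread('pics/scene0.png')
cv2.imwrite('pics/cropB.png',cv2.resize(b[210:390,155:365],None,fx=3.3,fy=3.3,interpolation=cv2.INTER_CUBIC))
E
```

```text
(no output)
```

View pics/cropA.png

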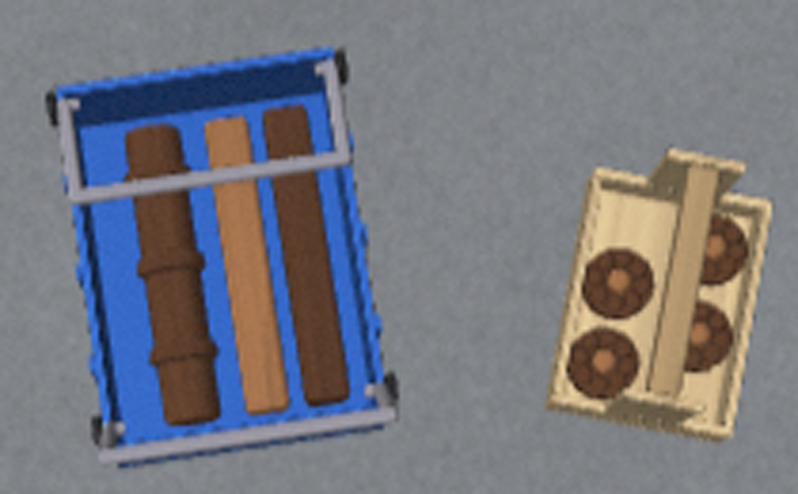

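View pics/cropB.png

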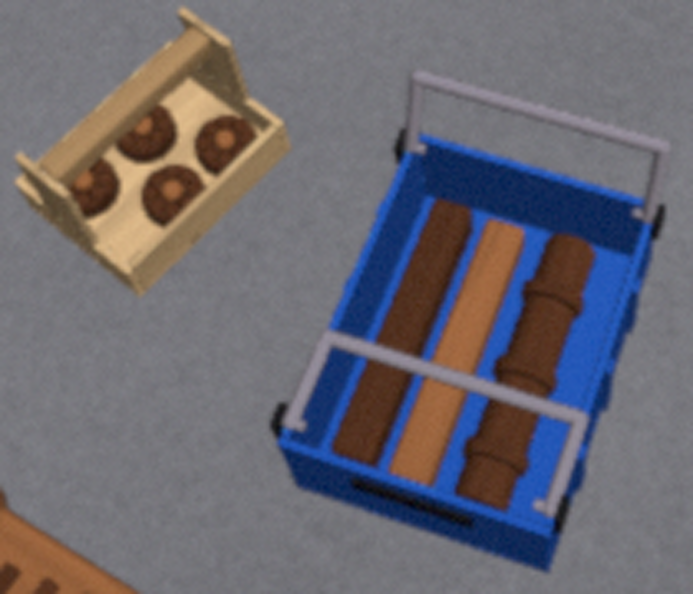

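```bash
python3 - <<'E'
from h import *
np.set_printoptions(precision=1,suppress=True)
T=load('top0');S=load('scene0')
A=lambda x,y:(240+(x+.5)/3.8-.5,120+(y+.5)/3.8-.5)
B=lambda x,y:(155+(x+.5)/3.3-.5,210+(y+.5)/3.3-.5)
ta=lambda x,y,z:at_z(T,*A(x,y),z); tb=lambda x,y,z:at_z(S,*B(x,y),z)
def tri(r1,r2):
    M=np.zeros((3,3));b=np.zeros(3)
    for e,d in (r1,r2):
        d=d/np.linalg.norm(d);P=np.eye(3)-np.outer(d,d);M+=P;b+=P@e
    p=np.linalg.solve(M,b); return p,[np.linalg.norm(np.cross(p-e,d/np.linalg.norm(d))) for e,d in(r1,r2)]
print('rear bar top cam z97',ta(77,193,97),ta(350,157,97))
print('rear bar scene',tb(580,415,97),tb(330,340,97))
print('rim TL TR',ta(60,90,90),ta(333,53,90))
print('scene rim: front L(660?)',tb(650,222,90),tb(418,138,90),'rear',tb(285,442,90),tb(553,520,90))
print('front bail L',tri(ray(T,*A(105,455)),ray(S,*B(667,148))))
print('front bail R',tri(ray(T,*A(392,415)),ray(S,*B(417,77))))
print('handle ends top',ta(703,165,115),ta(666,391,115))
print('base rim corners z40',ta(595,170,40),ta(770,200,40),ta(728,438,40),ta(548,408,40))
print('scene handle bar', tb(40,165,115),tb(200,45,115))
E
```

```text
rear bar top cam z97 [616.9  83.8  97. ] [644.8 -88.6  97. ]
rear bar scene [614.3  86.   97. ] [647.1 -78.6  97. ]
rim TL TR [685.4  97.9  90. ] [714.4 -76.2  90. ]
scene rim: front L(660?) [469.   63.4  90. ] [ 487.9 -109.    90. ] rear [716.  -68.7  90. ] [678.5 101.5  90. ]
front bail L (array([444.7,  57.1, 148.9]), [np.float64(2.1101245011776175), np.float64(2.1101245011775767)])
front bail R (array([ 473.9, -115. ,  146.1]), [np.float64(1.3192183725112039), np.float64(1.3192183725111468)])
handle ends top [ 641. -309.  115.] [ 497.8 -286.8  115. ]
base rim corners z40 [ 655.  -252.8   40. ] [ 637.8 -369.    40. ] [ 478.3 -341.7   40. ] [ 494.9 -223.6   40. ]
scene handle bar [ 639.8 -313.6  115. ] [ 508.1 -275.3  115. ]
```

Crops: the chosen caddy has dark brown rosettes, bare wood and a pale handle, so the choice holds. The measurements agree with each other:
- **Tote:** centre about (586,-8), yaw about 9.4°.
- **Bail:** q about 1.98, bar at z 148.
- **Handle:** centre about (568,-297), yaw about -9.6°, measured length 145.

Next I close the fingers and turn the tool to the tote's yaw.

Request:
apply_moves:
  targets:
    - [0, 0, 0, 4.5]
    - [0, 0, 0, 4.5]
  grip: 0

```text
time_s: 0.6
eef_pos: [166.0, -498.0, 303.9]
ee_rot: [-0.0, 0.997, 0.081, -0.0]
force: [0.3, -0.3, 0.5]
grip_width: 0.689
```

```bash
cat >> h.py <<'E'
C=np.array([586.5,-8.5,100.]);YAW=np.radians(9.4)
def tote(p):
    c,s=np.cos(YAW),np.sin(YAW); return C+np.array([c*p[0]-s*p[1],s*p[0]+c*p[1],p[2]])
def delta(target,yaw=None):
    s=readout.sense(); q=s['ee_rot']; R=Ro.from_quat([q[1],q[2],q[3],q[0]]).as_matrix()
    d=R.T@(np.array(target)-s['eef_pos'])/10
    y=np.degrees(np.arctan2(R[1,0],R[0,0]))
    print('t',s['time_s'],'pos',s['eef_pos'].round(1),'toolyaw',round(y,2),'d_cm',d.round(2),'turn',None if yaw is None else round(y-yaw,2),'F',s['force'].round(1),'gw',round(s['grip_width'],3),'tilt',np.degrees(np.arccos(-R[2,2])).round(2))
E
python3 - <<'E'
from h import *
print(ctrl.grip_depth)
delta(tote([-170,0,91]),9.4)
E
```

```text
53.900000000000006
t 0.6 pos [ 166.  -498.   303.9] toolyaw 9.26 d_cm [ 32.37 -41.51  11.29] turn -0.14 F [ 0.3 -0.3  0.5] gw 0.689 tilt 0.01
```

Request:
apply_moves:
  targets:
    - [2.6, -3.4, 0, 0]
    - [2.6, -3.4, 0, 0]
    - [2.6, -3.4, 0, 0]
    - [2.6, -3.4, 0, 0]
    - [2.6, -3.4, 0, 0]
    - [2.6, -3.4, 0, 0]
    - [2.6, -3.4, 0, 0]
    - [2.6, -3.4, 0, 0]

```text
time_s: 1.4
eef_pos: [327.0, -194.0, 304.1]
ee_rot: [0.0, 0.997, 0.082, 0.0]
force: [1.1, -0.6, 0.4]
grip_width: -0.0
```

Request:
apply_moves:
  targets:
    - [2.6, -3.4, 0, 0]
    - [2.6, -3.4, 0, 0]
    - [2.6, -3.4, 0, 0]
    - [2.6, -3.4, 0, 0]
    - [0, 0, 4, 0]
    - [0, 0, 4, 0]
    - [0, 0, 3, 0]

```text
time_s: 2.1
eef_pos: [406.4, -43.8, 192.1]
ee_rot: [-0.0, 0.997, 0.083, -0.001]
force: [-0.2, -0.1, 1.4]
grip_width: 0.002
```

```bash
python3 - <<'E'
from h import *
delta(tote([-170,0,91]),9.4)
snap('scene','s1'); c=snap('top','t1'); snap('wrist','w1')
a=cv2.imread('pics/s1.png'); b=cv2.imread('pics/w1.png')
cv2.imwrite('pics/s1w1.png',np.hstack([cv2.resize(a[150:390,200:420],(440,480)),cv2.resize(b,(360,480))]))
E
```

```text
t 2.1 pos [406.4 -43.8 192.1] toolyaw 9.5 d_cm [ 1.34 -0.53  0.1 ] turn 0.1 F [-0.2 -0.1  1.4] gw 0.002 tilt 0.07
```

View pics/s1w1.png

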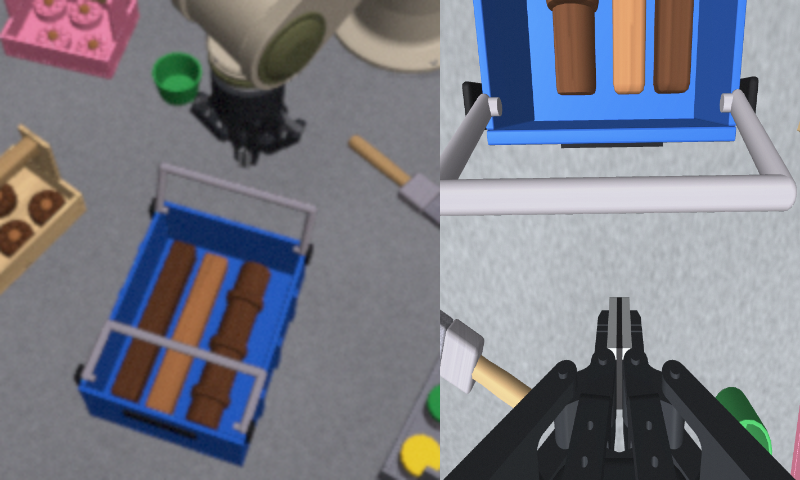

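The wrist picture shows the closed fingers at (620,300) on the robot side of the raised crossbar at (620,195). The rim is level in the image, so the yaw is right. Now I push the bar in.

Request:
apply_moves:
  targets:
    - [1.5, -0.5, 0, 0]
    - [1.5, 0, 0, 0]
    - [1.5, 0, 0, 0]
    - [1.3, 0, 0, 0]
    - [1.3, 0, 0, 0]
    - [1.3, 0, 0, 0]
    - [1.2, 0, 0, 0]
    - [1.2, 0, 0, 0]

```text
time_s: 3.05
eef_pos: [513.1, -21.9, 195.7]
ee_rot: [0.0, 0.997, 0.082, 0.0]
force: [-7.4, -1.7, -6.8]
grip_width: 0.003
```

```bash
python3 - <<'E'
from h import *
delta(tote([-75,0,91]),9.4)
snap('scene','s2'); snap('wrist','w2')
a=cv2.imread('pics/s2.png'); b=cv2.imread('pics/w2.png')
cv2.imwrite('pics/s2w2.png',np.hstack([cv2.resize(a[150:390,200:420],(440,480)),cv2.resize(b,(360,480))]))
E
```

```text
t 3.05 pos [513.1 -21.9 195.7] toolyaw 9.44 d_cm [-0.04 -0.13  0.47] turn 0.04 F [-7.4 -1.7 -6.8] gw 0.003 tilt 0.04
```

View pics/s2w2.png

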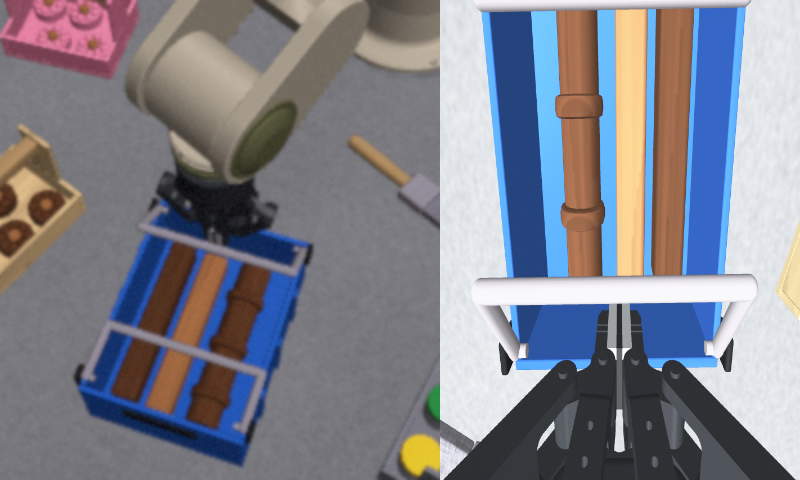

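The bar now leans inward, at about (615,290) in the wrist picture, with the fingertips just behind it. I'll back off, lift, go over it and press down.

Request:
apply_moves:
  targets:
    - [-1.0, 0, 0, 0]
    - [-0.5, 0, -2.5, 0]
    - [0, 0, -2.5, 0]
    - [2.0, 0, 0, 0]
    - [2.0, 0, 0, 0]
    - [0, 0, 1.5, 0]
    - [0, 0, 1.0, 0]
    - [0, 0, 1.0, 0]

```text
time_s: 3.95
eef_pos: [536.6, -17.9, 208.9]
ee_rot: [0.0, 0.997, 0.082, 0.0]
force: [-0.1, 0.1, 0.1]
grip_width: 0.0
```

Request:
apply_moves:
  targets:
    - [0, 0, 0.8, 0]
    - [0, 0, 0.8, 0]
    - [0, 0, 0.8, 0]
    - [0, 0, 0.6, 0]
    - [0, 0, 0, 0]

```text
time_s: 4.45
eef_pos: [536.9, -17.6, 177.9]
ee_rot: [-0.0, 0.997, 0.082, -0.001]
force: [-0.8, -0.7, -0.4]
grip_width: -0.003
```

```bash
python3 - <<'E'
from h import *
delta(tote([-48,0,73]),9.4)
E
```

```text
t 4.45 pos [536.9 -17.6 177.9] toolyaw 9.44 d_cm [ 0.24 -0.09  0.49] turn 0.04 F [-0.8 -0.7 -0.4] gw -0.003 tilt 0.11
```

```bash
python3 - <<'E'
from h import *
snap('scene','s3'); snap('wrist','w3')
a=cv2.imread('pics/s3.png'); b=cv2.imread('pics/w3.png')
cv2.imwrite('pics/s3w3.png',np.hstack([cv2.resize(a[150:390,200:420],(440,480)),cv2.resize(b,(360,480))]))
E
```

```text
(no output)
```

View pics/s3w3.png

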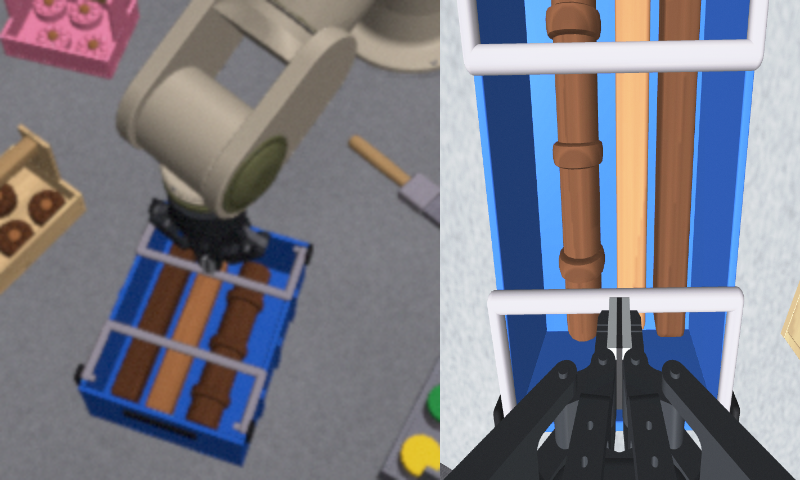

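The bar at (615,300) is under the fingertips and nearly flat. I keep pressing in small steps.

Request:
apply_moves:
  targets:
    - [0.2, 0, 0.2, 0]
    - [0, 0, 0.2, 0]
    - [0, 0, 0.1, 0]
    - [0, 0, 0.1, 0]
    - [0, 0, 0, 0]

```text
time_s: 5.05
eef_pos: [539.2, -17.3, 172.8]
ee_rot: [-0.0, 0.997, 0.082, -0.0]
force: [0.1, -0.7, -0.3]
grip_width: 0.001
```

Request:
apply_moves:
  targets:
    - [0, 0, 0.1, 0]
    - [0, 0, 0.1, 0]
    - [0, 0, 0.1, 0]
    - [0, 0, 0, 0]

```text
time_s: 5.45
eef_pos: [539.4, -17.4, 172.0]
ee_rot: [0.0, 0.997, 0.082, 0.001]
force: [-8.3, 0.7, 20.1]
grip_width: 0.001
```

Contact at the stop with 20 N at a tip height of 99 mm, so the bail is folded. I'll lift and move towards the caddy with the gripper opening.

Request:
apply_moves:
  targets:
    - [0, 0, -3, 0]
    - [0, 0, -4, 0]
    - [0, 0, -4, 0]
    - [0, 2, -1, 5]
    - [0, 4, 0, 7]
    - [0, 4, 0, 7]
    - [0, 0, 0, 0]
  grip: 6

```text
time_s: 6.15
eef_pos: [543.5, -120.7, 289.6]
ee_rot: [0.0, 0.996, -0.087, -0.0]
force: [0.3, -0.2, 0.8]
grip_width: 0.702
```

```bash
python3 - <<'E'
from h import *
delta([568,-297,260],-9.6)
snap('scene','s4'); snap('wrist','w4'); snap('top','t4')
a=cv2.imread('pics/s4.png'); b=cv2.imread('pics/w4.png')
cv2.imwrite('pics/s4w4.png',np.hstack([cv2.resize(a[150:390,200:420],(440,480)),cv2.resize(b,(360,480))]))
E
```

```text
t 6.15 pos [ 543.5 -120.7  289.6] toolyaw -9.99 d_cm [ 5.47 16.93  2.98] turn -0.39 F [ 0.3 -0.2  0.8] gw 0.702 tilt 0.05
```

View pics/s4w4.png

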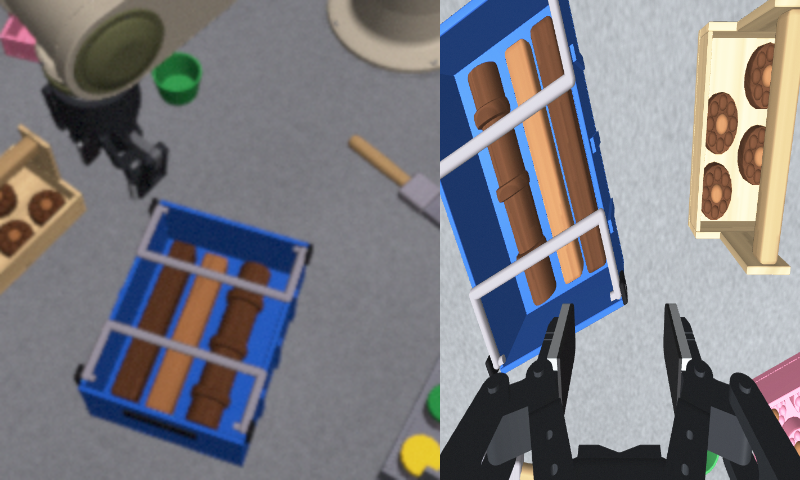

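Both bails lie flat and parallel, at (300,275) and (215,345) in the crop. I'll go behind the caddy to measure its handle with the wrist camera.

Request:
apply_moves:
  targets:
    - [-0.5, 4.2, 0, 0]
    - [-0.5, 4.2, 0, 0]
    - [-0.5, 4.2, 0, 0]
    - [-0.5, 4.3, 0, 0.4]
    - [0, 0, 0, 0]

```text
time_s: 6.8
eef_pos: [495.0, -283.2, 289.6]
ee_rot: [0.0, 0.996, -0.088, -0.0]
force: [-0.3, 0.2, 0.0]
grip_width: 0.698
```

```bash
python3 - <<'E'
from h import *
delta([568,-297,260],-9.6)
c=snap('wrist','w5'); print(c['fov_y'],c['eye'])
E
```

```text
t 6.8 pos [ 495.  -283.2  289.6] toolyaw -10.11 d_cm [7.43 0.08 2.96] turn -0.51 F [-0.3  0.2  0. ] gw 0.698 tilt 0.05
60.639250706224615 [ 573.73809929 -296.20193261  359.82084737]
```

View pics/w5.png

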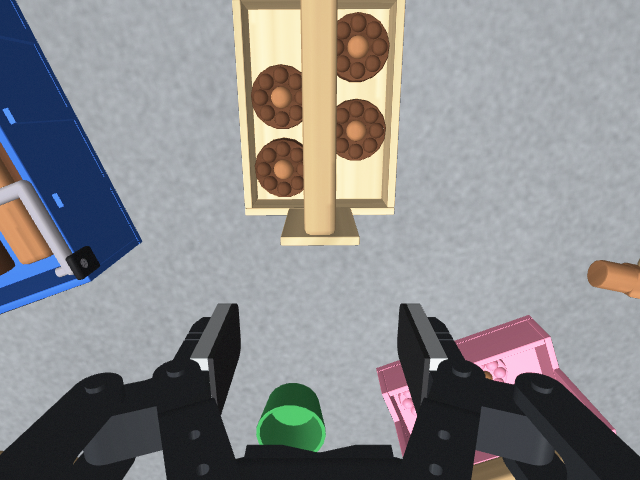

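```bash
python3 - <<'E'
from h import *
c=load('w5'); np.set_printoptions(precision=1,suppress=True)
a=at_z(c,319.5,233,115);b=at_z(c,319.5,2,115)
print(a,b,np.degrees(np.arctan2(*(b-a)[[1,0]]))); u=(b-a)/np.linalg.norm(b-a); print('ctr',a+74*u)
print('width',np.linalg.norm(at_z(c,304,233,115)-at_z(c,336,233,115)))
E
```

```text
[ 497.8 -283.5  115. ] [ 623.8 -305.8  115. ] -10.048866909632403
ctr [ 570.7 -296.4  115. ]
width 20.010117479797433
```

The wrist picture shows the plywood handle running up the image from (319,233), width 20.0 mm as specified. It gives a centre of (570,-296.5) and yaw -10.05°, which agrees with the first measurement. Moving over it and down.

Request:
apply_moves:
  targets:
    - [3.8, 0, 0, 0]
    - [3.8, 0.1, 0, 0]
    - [0, 0, 4, 0]
    - [0, 0, 4, 0]
    - [0, 0, 2.5, 0]
    - [0, 0, 1.5, 0]
    - [0, 0, 1.2, 0]
    - [0, 0, 0, 0]

```text
time_s: 7.65
eef_pos: [570.9, -293.5, 157.3]
ee_rot: [-0.0, 0.996, -0.086, -0.0]
force: [0.9, -0.1, -0.0]
grip_width: 0.705
```

```bash
python3 - <<'E'
from h import *
delta([570,-296.5,158],-10.05)
snap('wrist','w6')
E
```

```text
t 7.65 pos [ 570.9 -293.5  157.3] toolyaw -9.9 d_cm [-0.04  0.31 -0.07] turn 0.15 F [ 0.9 -0.1 -0. ] gw 0.705 tilt 0.07
```

View pics/w6.png

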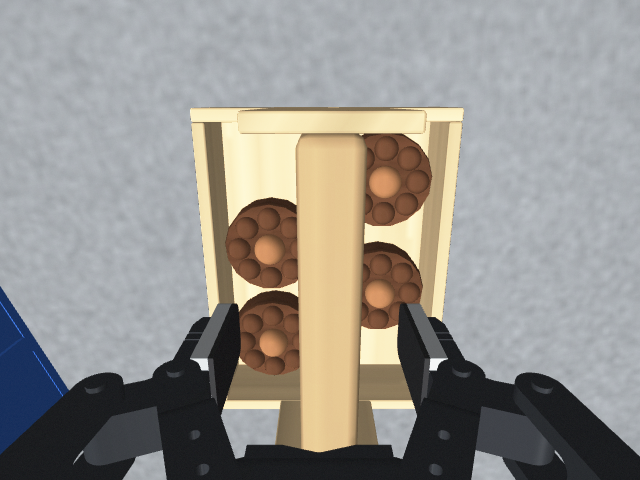

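The handle at (331,300) sits between the pads, about 3 mm to the right of the tool centre. I'll shift to it and grip.

Request:
apply_moves:
  targets:
    - [0, 0.3, 0, 0]
    - [0, 0, 0, 0]
    - [0, 0, 0, 0]
    - [0, 0, 0, 0]
    - [0, 0, 0, 0]
    - [0, 0, 0, 0]
  grip: 0
  force: 60

```text
time_s: 8.3
eef_pos: [570.5, -297.2, 158.7]
ee_rot: [0.0, 0.996, -0.087, 0.0]
force: [-0.5, 3.9, 5.9]
grip_width: 0.222
```

Request:
apply_moves:
  targets:
    - [0, 0, -0.5, 0]
    - [0, 0, -1.5, 0]
    - [0, 0, -3, 0]
    - [0, 0, -4, 0]
    - [0, 0, -4, 0]
    - [0, 0, 0, 0]

```text
time_s: 8.9
eef_pos: [571.0, -298.1, 294.9]
ee_rot: [0.003, 0.996, -0.087, 0.005]
force: [-0.3, -0.2, -6.0]
grip_width: 0.221
```

```bash
python3 - <<'E'
from h import *
np.set_printoptions(precision=1,suppress=True)
delta(tote([0,0,190]),9.4)
c=snap('wrist','w7'); snap('scene','s7'); snap('top','t7')
E
```

```text
t 8.9 pos [ 571.  -298.1  294.9] toolyaw -9.97 d_cm [ -3.5 -28.8   0.3] turn -19.37 F [-0.3 -0.2 -6. ] gw 0.221 tilt 0.64
```

View pics/w7.png

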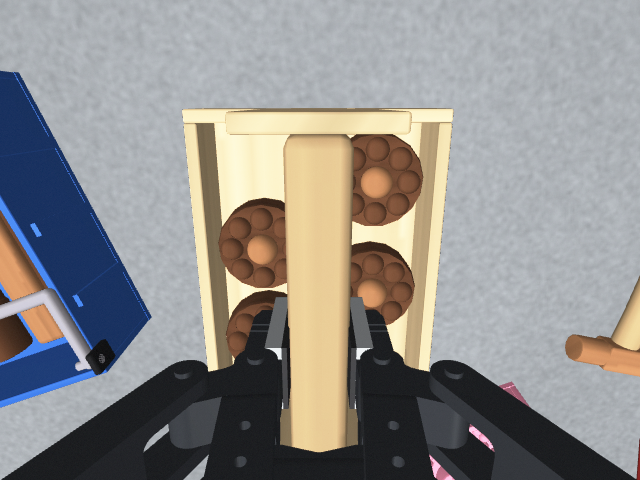

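View pics/s7.png

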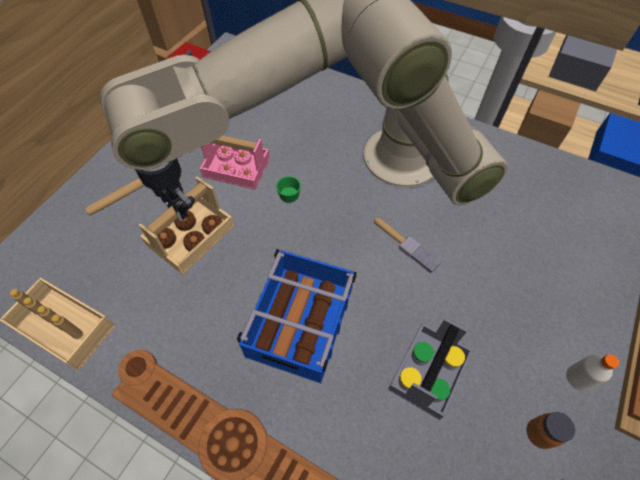

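The caddy is lifted level: the handle is centred between the pads at (319,300) in the wrist picture, and the scene picture shows it at (187,225). The tote is in full view, so I refine its centre from the top picture.

```bash
python3 - <<'E'
from h import *
np.set_printoptions(precision=1,suppress=True)
c=load('w7'); e=at_z(c,319,136,251.5); g=Ro.from_euler('z',-10,degrees=True).as_matrix()
print('far end',e,'ctr',e-74*g[:,0],'tcp 571 -298.1')
a=cv2.imread('pics/t7.png')[120:250,235:365]; cv2.imwrite('pics/cropC.png',cv2.resize(a,None,fx=4.5,fy=4.5,interpolation=cv2.INTER_CUBIC))
a=cv2.imread('pics/s7.png')[245:385,230:365]; cv2.imwrite('pics/cropD.png',cv2.resize(a,None,fx=4.2,fy=4.2,interpolation=cv2.INTER_CUBIC))
E
```

```text
far end [ 641.9 -309.9  251.5] ctr [ 569.  -297.1  251.5] tcp 571 -298.1
```

View pics/cropC.png

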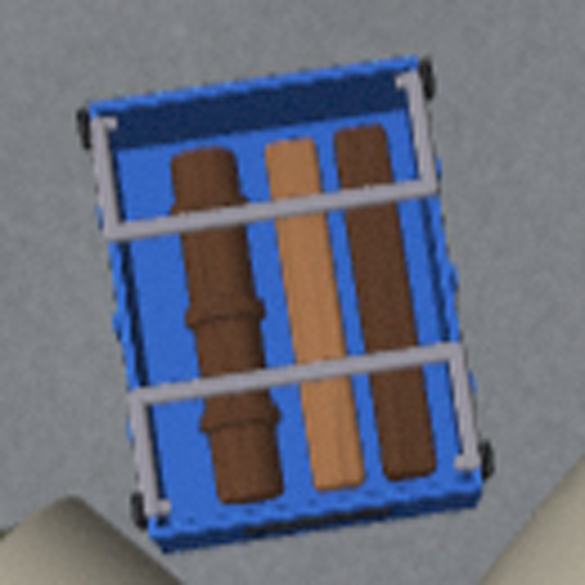

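View pics/cropD.png

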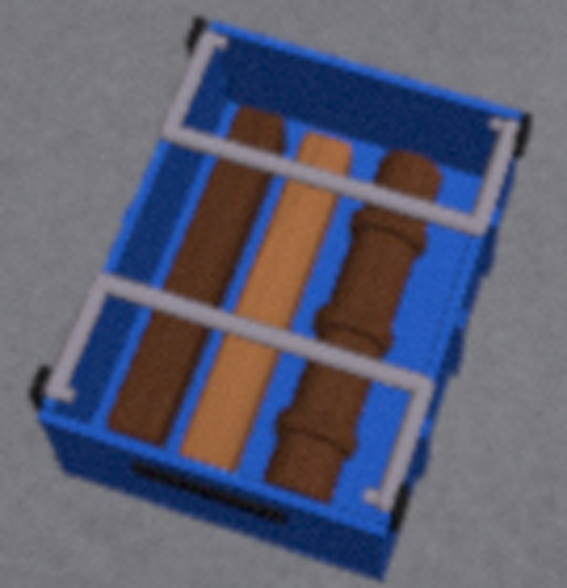

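```bash
python3 - <<'E'
from h import *
np.set_printoptions(precision=1,suppress=True)
t=load('t7');s=load('s7')
P=[at_z(t,235+(x+.5)/4.5-.5,120+(y+.5)/4.5-.5,95) for x,y in [(107,230),(436,187),(133,392),(463,348)]]
Q=[at_z(s,230+(x+.5)/4.2-.5,245+(y+.5)/4.2-.5,95) for x,y in [(432,387),(103,287),(488,226),(165,132)]]
for X in(P,Q):
    X=np.array(X); print(X.mean(0), 'yaw by',[np.degrees(np.arctan2(-(l-r)[0],(l-r)[1])).round(1) for l,r in((X[0],X[1]),(X[2],X[3]))], np.linalg.norm(X[0]-X[1]),np.linalg.norm(X[:2].mean(0)-X[2:].mean(0)))
# front rim check / caddy start
E
```

```text
[587.   -8.6  95. ] yaw by [np.float64(9.1), np.float64(9.2)] 177.8788901158771 88.88832074459415
[585.9  -2.9  95. ] yaw by [np.float64(11.1), np.float64(10.9)] 174.02178470313032 91.50790425967335
```

Request:
apply_moves:
  targets:
    - [-0.2, -2.0, 0, 0]
    - [-0.5, -4.0, 0, 0]
    - [-0.5, -4.5, 0, 0]
    - [-0.5, -4.5, 0, 0]
    - [-0.5, -4.5, 0, 0]
    - [-0.5, -4.5, 0, 0]
    - [-0.5, -3.5, 0, 0]
    - [-0.2, -1.5, 0, 0]

```text
time_s: 9.85
eef_pos: [586.0, -2.0, 286.4]
ee_rot: [-0.001, 0.996, -0.085, -0.002]
force: [0.7, -0.3, -6.2]
grip_width: 0.226
```

Request:
apply_moves:
  targets:
    - [0, 0, 0, -3]
    - [0, 0, 0, -5]
    - [0, 0, 0, -5]
    - [0, 0, 0, -4]
    - [0, 0, 0, -2.5]
    - [0, 0, 0, 0]
    - [0, 0, 0, 0]

```text
time_s: 10.55
eef_pos: [586.6, -5.8, 287.1]
ee_rot: [-0.0, 0.997, 0.082, -0.001]
force: [-0.2, 0.1, -5.2]
grip_width: 0.222
```

```bash
python3 - <<'E'
from h import *
delta([587.5,-6.5,185],9.6)
snap('wrist','w8'); snap('scene','s8')
E
```

```text
t 10.55 pos [586.6  -5.8 287.1] toolyaw 9.46 d_cm [ 0.09  0.09 10.21] turn -0.14 F [-0.2  0.1 -5.2] gw 0.222 tilt 0.09
```

View pics/w8.png

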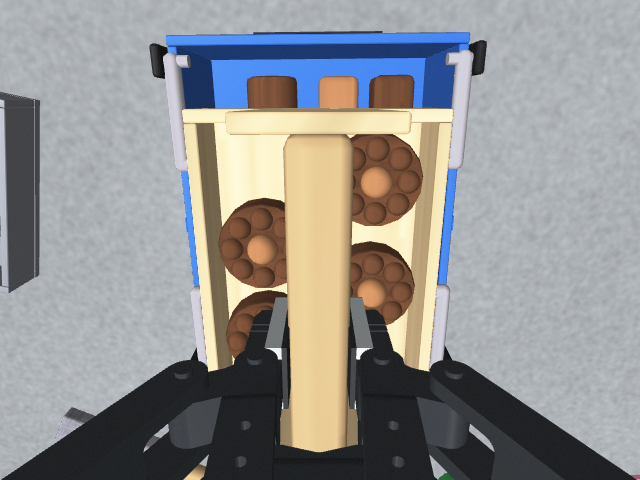

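View pics/s8.png

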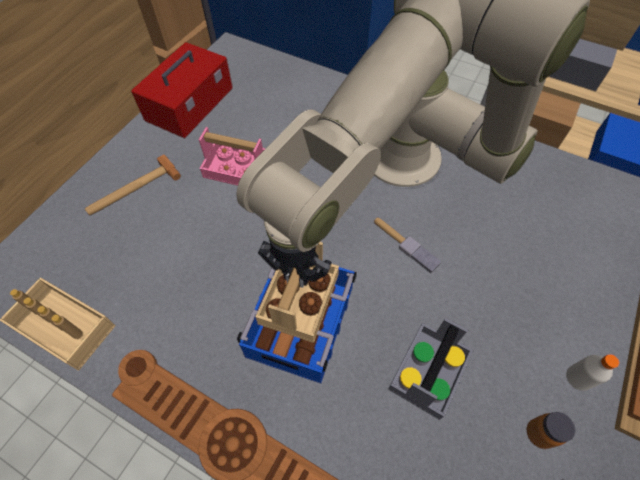

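```bash
python3 - <<'E'
from h import *
c=load('w8'); u=np.array([np.cos(.166),np.sin(.166),0])
for v in (34,38): 
    e=at_z(c,318.5,v,90); print(e, e-120*u)
E
```

```text
[703.6606906   14.65692674  90.        ] [585.31025742  -5.17171331  90.        ]
[701.55035392  14.30458383  90.        ] [583.19992074  -5.52405622  90.        ]
```

Request:
apply_moves:
  targets:
    - [0.1, 0, 0.8, 0]
    - [0, 0, 0.8, 0]
    - [0, 0, 0.4, 0]
    - [0, 0, 0.3, 0]
    - [0, 0, 0, 0]

```text
time_s: 11.15
eef_pos: [587.8, -5.6, 264.4]
ee_rot: [-0.0, 0.997, 0.083, -0.0]
force: [0.9, -0.9, -5.8]
grip_width: 0.222
```

The wrist view puts the tote centre at about (585,-5), in agreement within 3 mm. I continue down to contact.

Request:
apply_moves:
  targets:
    - [0, 0, 0.2, 0]
    - [0, 0, 0.2, 0]
    - [0, 0, 0.1, 0]
    - [0, 0, 0, 0]
    - [0, 0, 0, 0]

```text
time_s: 11.65
eef_pos: [587.9, -5.7, 260.0]
ee_rot: [-0.0, 0.997, 0.083, 0.0]
force: [0.2, -1.4, -5.5]
grip_width: 0.221
```

Request:
apply_moves:
  targets:
    - [0, 0, 0.1, 0]
    - [0, 0, 0.1, 0]
    - [0, 0, 0, 0]
    - [0, 0, 0, 0]

```text
time_s: 12.05
eef_pos: [588.0, -5.5, 258.7]
ee_rot: [0.0, 0.997, 0.083, 0.001]
force: [-1.8, 2.0, 3.6]
grip_width: 0.225
```

The weight has come off and there is a light press, so the caddy is seated. I release, look, then rise.

Request:
apply_moves:
  targets:
    - [0, 0, 0, 0]
    - [0, 0, 0, 0]
    - [0, 0, 0, 0]
    - [0, 0, 0, 0]
    - [0, 0, 0, 0]
  grip: 5

```text
time_s: 12.55
eef_pos: [587.9, -5.7, 257.9]
ee_rot: [0.0, 0.997, 0.083, 0.0]
force: [0.1, 0.4, -0.2]
grip_width: 0.578
```

Request:
apply_moves:
  targets:
    - [0, 0, -1, 0]
    - [0, 0, -2, 0]
    - [0, 0, -4, 0]
    - [0, 0, -4, 0]
    - [-3, 0, -2, 0]
    - [-4, 0, 0, 0]
    - [-4, 0, 0, 0]
    - [-4, 0, 0, 0]

```text
time_s: 13.35
eef_pos: [438.3, -30.5, 388.6]
ee_rot: [0.0, 0.997, 0.083, 0.0]
force: [-0.0, -0.5, 0.2]
grip_width: 0.585
```

Request:
apply_moves:
  targets:
    - [-4, 0, 0, 0]
    - [-2, 0, 0, 0]
    - [0, 0, 0, 0]

```text
time_s: 13.65
eef_pos: [379.2, -40.5, 389.2]
ee_rot: [0.001, 0.997, 0.083, 0.001]
force: [0.0, -0.7, -0.1]
grip_width: 0.587
```

```bash
python3 - <<'E'
from h import *
delta([587.5,-6.5,185],9.6)
snap('wrist','w9'); snap('scene','s9'); snap('top','t9')
a=cv2.imread('pics/s9.png')[215:395,220:365]
b=cv2.imread('pics/t9.png')[120:250,235:365]
cv2.imwrite('pics/f9.png',np.hstack([cv2.resize(a,(387,480)),cv2.resize(b,(400,480))]))
E
```

```text
t 13.65 pos [379.2 -40.5 389.2] toolyaw 9.47 d_cm [21.07  0.04 20.47] turn -0.13 F [ 0.  -0.7 -0.1] gw 0.587 tilt 0.15
```

View pics/f9.png

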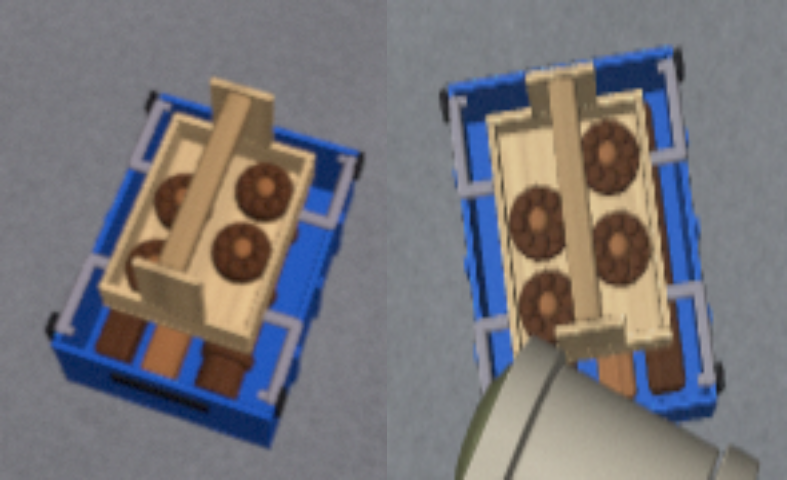

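View pics/w9.png

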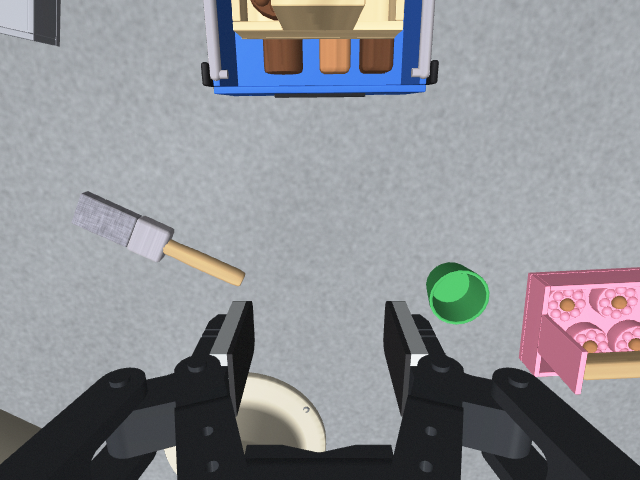

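The caddy sits level on both bails and in line with the tote, and the gripper is clear. One numeric check before handing in.

```bash
python3 - <<'E'
from h import *
np.set_printoptions(precision=1,suppress=True)
t=load('t9');s=load('s9')
f=lambda x,y:at_z(t,235+(x-387)/3.077,120+y/3.692,215)
a,b=f(562,76),f(590,322); print(a,b,(a+b)/2,np.degrees(np.arctan2(*(a-b)[[1,0]])))
g=lambda x,y:at_z(s,220+x*145/387,215+y*180/480,215)
a,b=g(177,265),g(236,97); print(a,b,(a+b)/2)
print(nets.boxes_of('top','wax_caddy')[:1])
print(readout.sense()['force'])
ctrl.finish_job()
E
```

```text
[657.8   2.9 215. ] [510.7 -21.4 215. ] [584.2  -9.3 215. ] 9.361050217120868
[655.6  13.2 215. ] [519.6 -16.4 215. ] [587.6  -1.6 215. ]
[]
[ 0.4  0.5 -0.4]
the job is handed in; nothing more can be done
```

The raised bail is folded flat, and the rosette caddy is released on the two bails, centred over the tote and in line with it. The job was handed in at about 13.7 s; the hand-in gives no verdict.

- **Bail:** I pushed it over from the robot side, then pressed it onto its stop with about 20 N. Pictures taken before the caddy went on show it lying flat and parallel to the rear bail.
- **Caddy:** I picked the plywood caddy with the dark rosettes, not the pink one, carried it by its handle and lowered it until its weight came off the wrist.
- **Final position:** The handle centre measures (584,-9) from the top camera and (588,-2) from the scene camera, against a tote centre of about (586,-6). Its direction is 9.4°, against 9.1–11° for the tote. The gripper was clear, with no force on it.

**Checks that failed or disagreed:**
- The two cameras differ by 6–8 mm sideways, which is still inside the 25 mm limit.
- The last network check for the wax caddy returned nothing. The arm never went near it, and it looked unmoved in the scene picture with the caddy held over the tote.

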